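# Return serviced watches to their matching pads

### The job

Put each of the four serviced watches on the pad that shows its own shape and dial colour: flat, dial up, centred over the silhouette and turned in line with it (12 o'clock may point either way along it). Set them down gently, without dropping them, let go, and leave the loupe and the oil bottle standing where they are.

Things in the scene. Friction and masses are not known exactly. Their poses are not given: they have to be found in the camera images.
- watch_round: loose round steel wrist-watch head, blue dial, no strap, dial up on the bench; case 40 mm dia with flanks 24 mm long, 13.5 mm high, about 80 g. Origin: centre of underside. x: to 12 o'clock (48 mm over the lugs), y: to 9 o'clock, z: up. Upright flat flanks on both y sides, 44 mm apart, to grip from above; the tiny crown on -y is not solid.
- watch_square: loose square gold (brass) watch head, green dial, no strap, dial up on the bench; case 38 x 38 mm, 13.5 mm high, about 80 g. Origin: centre of underside. x: to 12 o'clock (47 mm over the lugs), y: to 9 o'clock, z: up. Upright flat flanks on both y sides, 38 mm apart, to grip from above; the tiny crown on -y is not solid.
- watch_rect: loose rectangular rose-gold (copper) watch head, white dial, no strap, dial up on the bench; case 46 (x) x 30 (y) mm, 13.5 mm high, about 80 g. Origin: centre of underside. x: to 12 o'clock (53 mm over the lugs), y: to 9 o'clock, z: up. Upright flat flanks on both y sides, 30 mm apart, to grip from above; the tiny crown on -y is not solid.
- watch_octagon: loose eight-sided dark-steel watch head, orange dial, no strap, dial up on the bench; case 42 mm across flats, flats 17 mm long, 13.5 mm high, about 80 g. Origin: centre of underside. x: to 12 o'clock (49 mm over the lugs), y: to 9 o'clock, z: up. Upright flat flanks on both y sides, 42 mm apart, to grip from above; the tiny crown on -y is not solid.
- pad_round: fixed flat black pad, 84 x 84 mm, 6 mm thick, no rim, with a blue round watch silhouette with its four lugs in the middle (case outline 3 mm larger all round than its watch's). Origin: centre of the pad's underside, straight below the silhouette's centre; top face 6 mm above it. x: along the silhouette's 12-6 line, z: up.
- pad_square: fixed flat black pad, 84 x 84 mm, 6 mm thick, no rim, with a green square watch silhouette with its four lugs in the middle (case outline 3 mm larger all round than its watch's). Origin: centre of the pad's underside, straight below the silhouette's centre; top face 6 mm above it. x: along the silhouette's 12-6 line, z: up.
- pad_rect: fixed flat black pad, 84 x 84 mm, 6 mm thick, no rim, with a white rectangular watch silhouette with its four lugs in the middle (case outline 3 mm larger all round than its watch's). Origin: centre of the pad's underside, straight below the silhouette's centre; top face 6 mm above it. x: along the silhouette's 12-6 line, z: up.
- pad_octagon: fixed flat black pad, 84 x 84 mm, 6 mm thick, no rim, with an orange eight-sided watch silhouette with its four lugs in the middle (case outline 3 mm larger all round than its watch's). Origin: centre of the pad's underside, straight below the silhouette's centre; top face 6 mm above it. x: along the silhouette's 12-6 line, z: up.
- loupe: bystander: black eyeglass (loupe), loose, standing on the bench, 36 mm dia at the foot, 34 mm high; origin at the centre of its underside
- oil_bottle: bystander: small amber oil bottle with a red cap, loose, upright, 28 mm dia, 55 mm high; origin at the centre of its underside
Not all that is in view belongs to the job. Of the things that look like the watch_round, the largest one is meant.

How it is judged:
By the outcome, as a careful person would: the job done as asked, in the order asked, and still so for the second after the job is handed in, with the robot touching nothing.
It also fails if it takes over 93 s, if anything falls off the work surface, if the arm or the gripper's body presses on something with over 40 N, if the wrist force passes 120 N, or if a joint passes its speed limit or range.

### The arm

A 7-joint arm with a two-finger parallel gripper is mounted at the origin on the work surface. World frame = base frame: x ahead of the robot, y to its left, z up, the work surface at z = 0. Lengths are in mm, angles in rad, forces in N, time in s.
With the tool pointing down it reaches from about 400 to 875 mm from the base axis. Payload 4.4 kg.
Tool frame: the origin (TCP) lies midway between the tips of the shut fingers; the grasp point (between the pads) lies 19 mm behind it; z points along the fingers, y is the line along which they close (so a half turn about z gives the same grasp; the last joint's range is limited). The gripper opens to 85 mm and grips with 20 to 120 N. Pads are 22 mm wide; open, the fingers measure 114 mm over their backs; the gripper's body (76 mm by 85 mm) begins 54 mm behind the grasp point. The pads swing forward as they close: fully open they stand 13 mm farther back than shut.
Start: joints at [1.202, 0.628, 0.038, 1.517, -0.027, 0.996, -0.02], TCP at [193.854, -620.434, 231.313] pointing down, gripper open.
Joint ranges: [-3.06, 3.06], [-0.37, 2.12], [-1.25, 1.32], [0.18, 2.47], [-1.1, 4.24], [0.23, 1.98], [-2.94, 2.94]. Speed limits (rad/s): [2.57, 2.57, 3.14, 3.14, 3.14, 3.14, 3.14].

### API

Orientations are given as [roll, pitch, yaw] about the fixed x, y, z axes, in that order (R = Rz(yaw) Ry(pitch) Rx(roll)).
In Python, from cell import ctrl gives the robot as it stands.
- The arm moves only by the shell command python3 -m handwheel 'ROWS'. ROWS is JSON, a list of rows, each a list of 3 entries, a list of its own where there are three numbers: the turn, a rotation vector about the tool's x, y, z in degrees, then the shift along the tool's x, y, z in m, then the closure, from 0 (fully open) to 1 (shut). A call has 1 to 5 rows; each row shifts and turns the commanded pose from where the row before left it, along the tool's axes as they then stand; what a row does not reach is not made up. A row lasts 1/12 s, in which the tool goes at most 41.7 mm and 7.16 degrees, less where a joint would pass 70% of its speed; a pose out of reach is approached as far as the arm can. A call is refused whole if a number of a shift passes 0.0417 or a number of a turn 7.16, either way. A call with a gripper value outside its range is refused whole. The fingers move at their own pace and stop on an object; the grip force is fixed at half the most. Time passes only in rows, so rows that do not move let the fingers close. It gives the time, the measured TCP pose, the force, the opening and the grip force at its end, in the units of the state.
- ctrl.read_state(): the state, without advancing time (a new reading comes with each control period).
- ctrl.get_image(name): name is "scene" or "top"; returns a dict with "pixels" (384x512x3 uint8, red, green, blue), "fx", "fy", "cx", "cy" (pixels), "pose" (4x4, takes a point from camera to world coordinates). Camera axes: x right, y up, looking along -z (the intrinsics and any distortion apply to the point x, -y, -z); pixel columns grow to the right and rows downward; lengths in mm; the calibration is good to about 2 mm. A picture is of the moment at which its call begins. There is no depth.
- ctrl.finish_job(): hands the job in; it is judged then, once.
The state is a dict: "clock": time; "qpos": joint angles; "qd": joint speeds; "tau": joint torques, N m; "eef_pos": TCP position; "tool_rot": TCP orientation; "force": force on the tool from outside, world axes, zero at the start; "torque": the same for the moment, N m; "width": finger opening in mm; "gripper_force": force on a finger pad.
Only numpy, scipy, OpenCV 4.12 (cv2) and the standard library are available. Lean on these libraries where they do the work, as an engineer would, in place of code of your own. Each camera call takes 0.05 s, during which the arm holds its last target. There are 200 camera calls.

## Working session

There is one attempt and no reset: what is moved stays moved. The work goes in short steps, Python scripts to look and compute and a shell command to move; the robot and the scene stay as the last step left them, time stands still between calls to the robot, and variables do not carry over. Pictures are saved under pics/ and viewed, at most 16 in all, crops included, and the job is handed in when it is done.

```bash
ls; mkdir -p pics; python3 - <<'E'
from cell import ctrl
import cv2
for n in("scene","top"):
    d=ctrl.get_image(n); cv2.imwrite(f"pics/{n}0.png",cv2.cvtColor(d["pixels"],cv2.COLOR_RGB2BGR))
    print(n,{k:v for k,v in d.items() if k!="pixels"})
s=ctrl.read_state();print(s)
E
```

```text
pics
scene {'fx': 369.64172284022777, 'fy': 369.64172284022777, 'cx': 259.761774799261, 'cy': 189.55481613016065, 'pose': array([[-6.66917000e-01, -4.81695572e-01,  5.68498981e-01,
         9.18220187e+02],
       [ 7.45131469e-01, -4.32053977e-01,  5.08043753e-01,
         4.53193330e+02],
       [ 8.99819240e-04,  7.62429496e-01,  6.47070671e-01,
         5.86642264e+02],
       [ 0.00000000e+00,  0.00000000e+00,  0.00000000e+00,
         1.00000000e+00]])}
top {'fx': 352.52881874363237, 'fy': 352.52881874363237, 'cx': 252.65129565936033, 'cy': 190.12618063353395, 'pose': array([[ 7.99651340e-03,  9.94585688e-01, -1.03611605e-01,
         3.83053336e+02],
       [-9.99841673e-01,  6.30534620e-03, -1.66394513e-02,
         4.40234940e+01],
       [-1.58960531e-02,  1.03728258e-01,  9.94478639e-01,
         9.64745358e+02],
       [ 0.00000000e+00,  0.00000000e+00,  0.00000000e+00,
         1.00000000e+00]])}
{'clock': 0.1, 'qpos': array([ 1.20220559,  0.62925858,  0.0384059 ,  1.51825335, -0.02700326,
        0.9962812 , -0.01998335]), 'qd': array([ 5.02045689e-05, -2.95071375e-03, -1.87813430e-03, -2.37734040e-03,
        1.69962715e-03,  1.40615217e-03, -1.04184087e-03]), 'tau': array([ 3.83805906e-03, -5.64533472e+01,  1.23053268e+00, -1.93972671e+01,
        1.12942103e-02,  5.47875243e-03, -1.72653273e-05]), 'eef_pos': array([ 193.70962151, -619.89203198,  230.48179966]), 'tool_rot': array([-3.13990860e+00, -8.86534023e-06,  3.02837370e-01]), 'force': array([ 0.42217571, -0.31124245, -0.32799966]), 'torque': array([-0.00804379, -0.01134675, -0.00735953]), 'gripper_force': 0.0, 'width': 85.66406279391677}
```

View pics/top0.png

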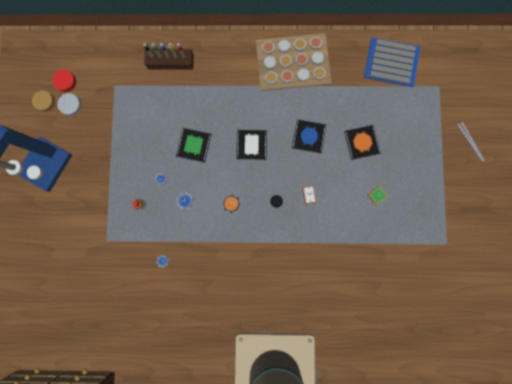

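View pics/scene0.png

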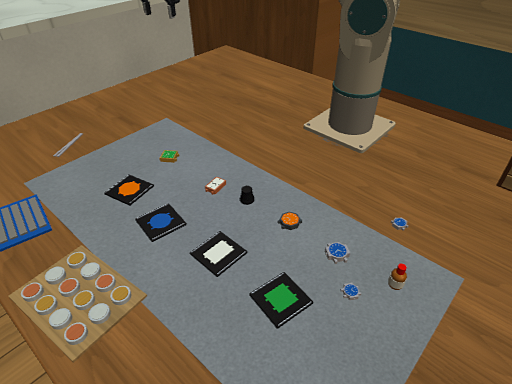

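The top view shows the pads at green (194,145), white (252,145), blue (309,136) and orange (362,142). The watches are at orange (231,203), rect (310,195) and green (377,195). The loupe is at (276,201) and the bottle at (137,204).

There are three round blue candidates in the top view: (185,201), (160,178) and (162,261). In the scene view they are (338,251), (351,291) and (400,223). The one at top (185,201) / scene (338,251) looks the largest, so it fits. I'll confirm that in rectified crops.

```bash
cat > h.py <<'E'
import numpy as np, cv2
from cell import ctrl
def cast(d,uv,z):
    uv=np.atleast_2d(uv).astype(float);P=d["pose"]
    r=np.c_[(uv[:,0]-d["cx"])/d["fx"],-(uv[:,1]-d["cy"])/d["fy"],-np.ones(len(uv))]@P[:3,:3].T
    return (P[:3,3]+r*((z-P[2,3])/r[:,2])[:,None])[:,:2]
def proj(d,X):
    P=d["pose"];c=(np.atleast_2d(X)-P[:3,3])@P[:3,:3]
    return np.c_[d["cx"]-d["fx"]*c[:,0]/c[:,2],d["cy"]+d["fy"]*c[:,1]/c[:,2]]
def rect(d,c,z,half=50,n=200):
    # tile: columns right = world -y, up = world +x
    W=np.array([[c[0]+half,c[1]+half,z],[c[0]+half,c[1]-half,z],[c[0]-half,c[1]-half,z],[c[0]-half,c[1]+half,z]],float)
    H=cv2.getPerspectiveTransform(proj(d,W).astype(np.float32),np.float32([[0,0],[n,0],[n,n],[0,n]]))
    return cv2.warpPerspective(d["pixels"],H,(n,n),flags=cv2.INTER_CUBIC)
E
python3 - <<'E'
from h import *
t=ctrl.get_image("top");s=ctrl.get_image("scene")
W={"round":(185,201),"b2":(160,178),"b3":(162,261),"oct":(231,203),"rect":(310,195),"sq":(377,195)}
Pd={"round":(309,136),"oct":(362,142),"rect":(252,145),"sq":(194,145)}
pw={k:cast(t,v,13)[0] for k,v in W.items()};pp={k:cast(t,v,6)[0] for k,v in Pd.items()}
for k,v in {"loupe":(276,201),"bottle":(137,204)}.items(): print(k,cast(t,v,30)[0].round())
for k,v in pw.items(): print("w",k,v.round())
for k,v in pp.items(): print("p",k,v.round())
o=["round","oct","rect","sq"]
img=np.vstack([np.hstack([rect(s,pw[k],13) for k in ["round","b2","b3","oct"]]),
 np.hstack([rect(s,pw[k],13) for k in ["rect","sq"]]+[rect(t,pw[k],13) for k in ["round","oct"]]),
 np.hstack([rect(s,pp[k],6) for k in o])])
cv2.imwrite("pics/c1.png",img[:,:,::-1])
E
```

```text
loupe [452.  -3.]
bottle [441. 368.]
w round [451. 243.]
w b2 [514. 314.]
w b3 [290. 300.]
w oct [447. 118.]
w rect [470. -95.]
w sq [ 471. -275.]
p round [635. -95.]
p oct [ 618. -241.]
p rect [609.  63.]
p sq [608. 224.]
```

View pics/c1.png

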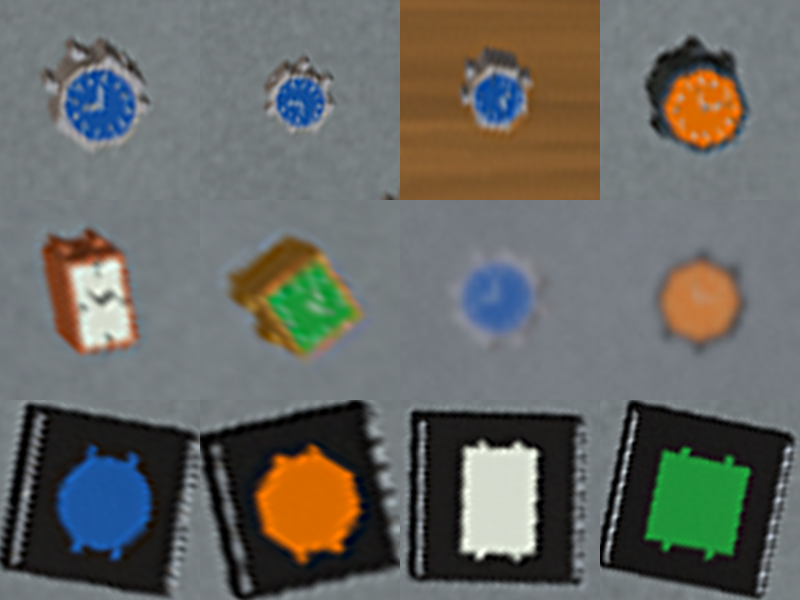

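Round candidate 1 (top pixel 185,201) is clearly the largest, about 44 mm against about 33 mm for the other two, so it is the one meant. Next come precise poses and an enlarged look at the round and octagon lugs.

```bash
cat >> h.py <<'E'
HS={"round":((100,110,60),(125,255,255)),"oct":((5,140,120),(20,255,255)),"sq":((45,90,60),(80,255,255)),"rect":((0,0,185),(180,60,255))}
def meas(d,c,k,z,half=40,n=480):
    T=rect(d,c,z,half,n);m=cv2.inRange(cv2.cvtColor(T,cv2.COLOR_RGB2HSV),*HS[k])
    m=cv2.morphologyEx(m,cv2.MORPH_CLOSE,np.ones((25,25)))
    cs=cv2.findContours(m,0,2)[0];q=max(cs,key=cv2.contourArea);M=cv2.moments(q)
    px=2*half/n;w=lambda u,v:np.array([c[0]+half-v*px,c[1]+half-u*px])
    cen=w(M["m10"]/M["m00"],M["m01"]/M["m00"])
    # world angle of long (x) axis
    a=.5*np.arctan2(2*M["mu11"],M["mu20"]-M["mu02"]);pca=np.degrees(np.arctan2(-np.cos(a),-np.sin(a)))
    r=cv2.minAreaRect(q);b=cv2.boxPoints(r);e=max((b[1]-b[0],b[2]-b[1]),key=np.linalg.norm);ra=np.degrees(np.arctan2(-e[0],-e[1]))
    f=lambda x:round((x+90)%180-90,1)
    return cen.round(1),f(pca),f(ra),np.round(np.array(r[1])*px,1)
PW={"round":(451,243),"oct":(447,118),"rect":(470,-95),"sq":(471,-275)}
PP={"round":(635,-95),"oct":(618,-241),"rect":(609,63),"sq":(608,224)}
E
python3 - <<'E'
from h import *
t=ctrl.get_image("top");s=ctrl.get_image("scene")
for k in PW:
    for n,d in(("s",s),("t",t)):
        print(k,n,"W",*meas(d,PW[k],k,13.5),"P",*meas(d,PP[k],k,6,45))
def g(d,k,z,n=400):
    T=rect(d,PW[k],z,32,n).copy()
    for i in range(0,n,50): cv2.line(T,(i,0),(i,6),(255,0,0),1)
    return T
img=np.vstack([np.hstack([g(s,k,6)for k in("round","oct")]),np.hstack([g(t,k,6)for k in("round","oct")])])
cv2.imwrite("pics/c2.png",cv2.resize(img[:,:,::-1],(600,600)))
E
```

```text
round s W [449.4 243.6] 42.7 0.0 [34.8 34.7] P [633.2 -96.9] -12.4 -10.3 [48.8 55.6]
round t W [452.5 244.7] 86.5 80.8 [31.6 31.2] P [636.3 -94.7] -10.1 -8.2 [50.9 57. ]
oct s W [443.3 117.1] 50.4 65.2 [37.9 37.6] P [ 616.9 -244.6] 18.2 16.0 [54.9 50.8]
oct t W [446.3 118.5] 8.1 -25.0 [35.  35.3] P [ 619.8 -241.6] 9.3 -29.8 [50.3 52.2]
rect s W [468.6 -94.9] 7.5 8.8 [42.1 25. ] P [608.6  63.3] -1.9 -1.0 [36.2 57. ]
rect t W [472.  -92.8] 9.1 9.1 [39.6 23.2] P [611.2  65.2] -2.5 0.0 [50.8 33.6]
sq s W [ 468.1 -279.8] 10.5 35.9 [34.5 32.4] P [606.6 225.6] -11.5 -11.7 [46.1 54.2]
sq t W [ 471.5 -277.1] 28.7 35.5 [32.7 32.4] P [610.  226.7] -4.6 -11.7 [49.9 56.6]
```

View pics/c2.png

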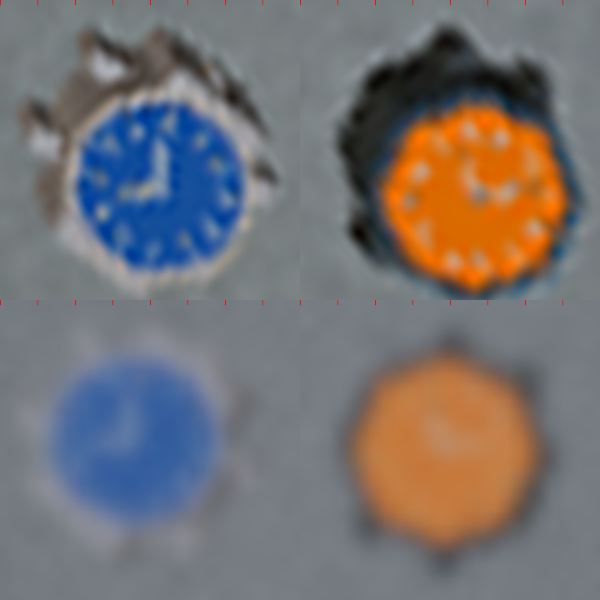

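```bash
python3 - <<'E'
from h import *
t=ctrl.get_image("top");s=ctrl.get_image("scene")
for k in PP:
    for n,d in(("s",s),("t",t)):
        T=rect(d,PP[k],6,65,520);m=cv2.inRange(T.max(2),0,75)
        q=max(cv2.findContours(m,0,2)[0],key=cv2.contourArea);r=cv2.minAreaRect(cv2.convexHull(q));b=cv2.boxPoints(r);e=b[1]-b[0]
        c=r[0];print(k,n,"pad ang mod90",round(((np.degrees(np.arctan2(-e[0],-e[1]))+45)%90)-45,1),np.array(r[1])/4,"cen",PP[k][0]+65-c[1]/4,PP[k][1]+65-c[0]/4)
# lug angular profiles: colour distance from mat at radius 22..25 mm, at lug height
C={"round":((449.4,243.6),(452.5,244.7),23.5),"oct":((443.3,117.1),(446.3,118.5),24),"sq":((468.1,-279.8),(471.5,-277.1),24)}
for k,(cs,ct,R) in C.items():
  for n,d,c in(("s",s,cs),("t",t,ct)):
    a=np.radians(np.arange(-180,180,10));L=0
    for rr in(R-1,R,R+1):
        uv=proj(d,np.c_[c[0]+rr*np.cos(a),c[1]+rr*np.sin(a),np.full(len(a),6.)]).astype(np.float32)
        L=L+cv2.remap(d["pixels"].astype(np.float32),uv[None,:,0],uv[None,:,1],1)[0]/3
    D=np.abs(L-np.median(d["pixels"][150:250,200:340].reshape(-1,3),0)).sum(1)
    print(k,n,dict(zip(range(-180,180,10),D.astype(int))))
E
```

```text
round s pad ang mod90 -10.0 [88.01034546 85.40830231] cen 634.9717025756836 -93.54570388793945
round t pad ang mod90 -9.7 [80.63802338 82.6860199 ] cen 635.3833923339844 -93.97746658325195
oct s pad ang mod90 12.7 [87.57550812 90.16414642] cen 618.6454238891602 -241.32960510253906
oct t pad ang mod90 12.2 [82.65827179 78.77987671] cen 619.072509765625 -240.16353607177734
rect s pad ang mod90 -1.1 [86.5486145 85.6880188] cen 610.1283798217773 65.46410369873047
rect t pad ang mod90 -1.3 [79.34432983 82.66440582] cen 611.011344909668 65.2410774230957
sq s pad ang mod90 -11.5 [85.76573944 85.53366852] cen 608.3171234130859 226.86542510986328
sq t pad ang mod90 -11.8 [80.80667877 82.50968933] cen 609.0145645141602 225.69488143920898
round s {-180: np.int64(64), -170: np.int64(79), -160: np.int64(105), -150: np.int64(115), -140: np.int64(94), -130: np.int64(74), -120: np.int64(37), -110: np.int64(92), -100: np.int64(28), -90: np.int64(8), -80: np.int64(61), -70: np.int64(86), -60: np.int64(150), -50: np.int64(153), -40: np.int64(32), -30: np.int64(100), -20: np.int64(193), -10: np.int64(10
[... 3125 characters left out ...]
70: np.int64(137)}
sq t {-180: np.int64(47), -170: np.int64(26), -160: np.int64(10), -150: np.int64(11), -140: np.int64(10), -130: np.int64(10), -120: np.int64(23), -110: np.int64(48), -100: np.int64(59), -90: np.int64(67), -80: np.int64(58), -70: np.int64(29), -60: np.int64(21), -50: np.int64(13), -40: np.int64(26), -30: np.int64(61), -20: np.int64(59), -10: np.int64(51), 0: np.int64(33), 10: np.int64(11), 20: np.int64(4), 30: np.int64(8), 40: np.int64(2), 50: np.int64(5), 60: np.int64(12), 70: np.int64(30), 80: np.int64(61), 90: np.int64(72), 100: np.int64(67), 110: np.int64(32), 120: np.int64(7), 130: np.int64(4), 140: np.int64(22), 150: np.int64(68), 160: np.int64(69), 170: np.int64(62)}
```

Lug profiles give these watch yaws, each modulo 180°:

| Watch | Yaw (deg) |
|---|---|
| Octagon | −24.5 |
| Square | −54.5 |
| Rect | 9 |
| Round | about 50 |

The pad yaws are −10 (round), about 14 (octagon), −1.2 (rect) and −11.7 (square). Gripping the flats will true up the watches' angles. I'll start with the square.

```bash
cat > d.py <<'E'
# d.py yaw x y z : turn (deg about tool z) and shift (m, tool axes after that turn) still to go
import sys;from h import *
yw,x,y,z=map(float,sys.argv[1:]);s=ctrl.read_state();p=s["eef_pos"];c=np.degrees(s["tool_rot"])
R=np.radians(yw);D=np.array([x,y,z])-p
print("t",round(s["clock"],2),"pos",p.round(1),"rpy",c.round(1),"F",s["force"].round(1),"w",round(s["width"],1),"g",round(s["gripper_force"],1))
print("turn z",round(-(yw-c[2]),2),"shift",((D@[[np.cos(R),np.sin(R),0],[np.sin(R),-np.cos(R),0],[0,0,-1]][0]).round(1),(D@[np.sin(R),-np.cos(R),0]).round(1),round(-D[2],1)))
E
python3 -m handwheel '[[[0,0,7.1],[0,0,0],0],[[0,0,7.1],[0,0,0],0],[[0,0,7.1],[0,0,0],0],[[0,0,7.1],[0,0,0],0],[[0,0,7.1],[0,0,0],0]]'
python3 -m handwheel '[[[0,0,7.1],[0,0,0],0],[[0,0,7.1],[0,0,0],0],[[0,0,7.1],[0,0,0],0],[[0,0,7.1],[0,0,0],0],[[0,0,7.1],[0,0,0],0]]' >/dev/null
python3 -m handwheel '[[[0,0,0.85],[-0.008,-0.0282,0],0],[[0,0,0],[-0.008,-0.0282,0],0],[[0,0,0],[-0.008,-0.0282,0],0],[[0,0,0],[-0.008,-0.0282,0],0],[[0,0,0],[-0.008,-0.0282,0],0]]' >/dev/null
python3 -m handwheel '[[[0,0,0],[-0.008,-0.0282,0],0],[[0,0,0],[-0.008,-0.0282,0],0],[[0,0,0],[-0.008,-0.0282,0],0],[[0,0,0],[-0.008,-0.0282,0],0],[[0,0,0],[-0.008,-0.0282,0],0]]' >/dev/null
python3 -m handwheel '[[[0,0,0],[-0.008,-0.0282,0],0.3],[[0,0,0],[-0.008,-0.0282,0],0.3],[[0,0,0],[-0.008,-0.0282,0],0.3],[[0,0,0],[-0.008,-0.0282,0],0.3],[[0,0,0],[-0.008,-0.0282,0],0.3]]' >/dev/null
python3 -m handwheel '[[[0,0,0],[0,0,0.03],0.3],[[0,0,0],[0,0,0.03],0.3],[[0,0,0],[0,0,0.03],0.3],[[0,0,0],[0,0,0.03],0.3],[[0,0,0],[0,0,0.03],0.3]]' >/dev/null
python3 -m handwheel '[[[0,0,0],[0,0,0],0.3],[[0,0,0],[0,0,0],0.3],[[0,0,0],[0,0,0],0.3]]' >/dev/null
python3 d.py -54.5 469.8 -278.5 3
```

```text
clock: 0.82
eef_pos: [193.9, -620.4, 231.3]
tool_rot: [-3.142, -0.0, -0.323]
force: [-0.5, -0.1, 0.3]
width: 85.4
gripper_force: 0.0
t 3.15 pos [ 469.  -277.6   82.6] rpy [-1.80e+02 -1.00e-01 -5.45e+01] F [-0.1  0.1  0.2] w 60.4 g 0.0
turn z -0.02 shift (np.float64(1.2), np.float64(-0.2), np.float64(79.6))
```

```bash

python3 -m handwheel '[[[0,0,0],[0.001,0,0.02],0.3],[[0,0,0],[0,0,0.02],0.3],[[0,0,0],[0,0,0.01],0.3],[[0,0,0],[0,0,0],0.3],[[0,0,0],[0,0,0],0.3]]' >/dev/null
python3 d.py -54.5 469.8 -278.5 3
python3 - <<'E'
from h import *
s=ctrl.get_image("scene");u=proj(s,[[470,-278,30]])[0].astype(int)
t=ctrl.get_image("top");v=proj(t,[[470,-278,30]])[0].astype(int)
f=lambda d,u,r:cv2.resize(d["pixels"][u[1]-r:u[1]+r,u[0]-r:u[0]+r],(400,400),interpolation=2)
cv2.imwrite("pics/c3.png",np.hstack([f(s,u,45),f(t,v,35)])[:,:,::-1])
E
```

```text
t 3.57 pos [ 469.3 -278.1   32.4] rpy [-1.80e+02 -1.00e-01 -5.45e+01] F [-0.8 -0.6  0.6] w 59.6 g 0.0
turn z -0.01 shift (np.float64(0.6), np.float64(-0.1), np.float64(29.4))
```

View pics/c3.png

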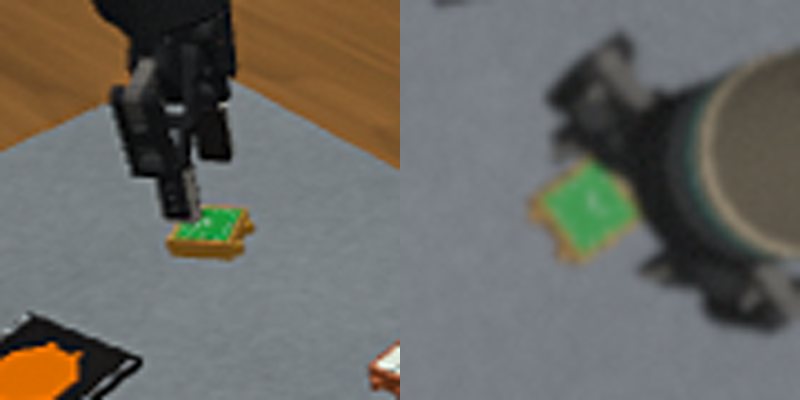

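The view shows the fingers straddling the square watch's smooth flanks, with the lugs on the open sides. I'll descend and grip.

```bash

python3 -m handwheel '[[[0,0,0],[0.0005,0,0.01],0.3],[[0,0,0],[0,0,0.01],0.3],[[0,0,0],[0,0,0.005],0.3],[[0,0,0],[0,0,0.004],0.3],[[0,0,0],[0,0,0],0.3]]' |grep force
python3 d.py -54.5 469.8 -278.5 3
python3 -m handwheel '[[[0,0,0],[0,0,0],0.5],[[0,0,0],[0,0,0],0.6],[[0,0,0],[0,0,0],0.8],[[0,0,0],[0,0,0],1],[[0,0,0],[0,0,0],1]]' |grep force
python3 -m handwheel '[[[0,0,0],[0,0,0],1],[[0,0,0],[0,0,0],1],[[0,0,0],[0,0,0],1]]'
```

```text
force: [-0.5, 0.7, 0.3]
gripper_force: 0.0
t 4.08 pos [ 468.3 -277.7    1.1] rpy [ 1.80e+02  1.00e-01 -5.45e+01] F [-0.5  0.7  0.3] w 59.9 g 0.0
turn z -0.01 shift (np.float64(1.5), np.float64(-0.7), np.float64(-1.9))
force: [-1.0, 0.9, 2.4]
gripper_force: 60.3
clock: 4.75
eef_pos: [469.3, -278.3, 2.7]
tool_rot: [-3.141, -0.001, -0.951]
force: [-0.4, -0.3, 5.8]
width: 36.5
gripper_force: 60.6
```

```bash

python3 -m handwheel '[[[0,0,0],[0,0,-0.005],1],[[0,0,0],[0,0,-0.015],1],[[0,0,0],[0,0,-0.02],1],[[0,0,0],[0,0,-0.02],1],[[0,0,-7.1],[0,0,0],1]]' |grep -E "force|width"
python3 -m handwheel '[[[0,0,-7.1],[0,0,0],1],[[0,0,-7.1],[0,0,0],1],[[0,0,-7.1],[0,0,0],1],[[0,0,-7.1],[0,0,0],1],[[0,0,-7.1],[0,0,0],1]]' >/dev/null
python3 -m handwheel '[[[0,0,-0.2],[0.0015,-0.012,0],1],[[0,0,0],[0.0018,-0.02,0],1],[[0,0,0],[0.0018,-0.029,0],1],[[0,0,0],[0.0018,-0.029,0],1],[[0,0,0],[0.0018,-0.029,0],1]]' >/dev/null
python3 -m handwheel '[[[0,0,0],[0.0018,-0.029,0],1],[[0,0,0],[0.0018,-0.029,0],1],[[0,0,0],[0.0018,-0.029,0],1],[[0,0,0],[0.0018,-0.029,0],1],[[0,0,0],[0.0018,-0.029,0],1]]' >/dev/null
python3 -m handwheel '[[[0,0,0],[0.0018,-0.029,0],1],[[0,0,0],[0.0018,-0.029,0],1],[[0,0,0],[0.0018,-0.029,0],1],[[0,0,0],[0.0018,-0.029,0],1],[[0,0,0],[0.0018,-0.029,0],1]]' >/dev/null
python3 -m handwheel '[[[0,0,0],[0.0018,-0.029,0],1],[[0,0,0],[0.0018,-0.02,0],1],[[0,0,0],[0.0018,-0.012,0],1],[[0,0,0],[0,0,0],1],[[0,0,0],[0,0,0],1]]' >/dev/null
python3 d.py -11.7 608.3 226.1 9
```

```text
force: [0.5, -1.3, 0.1]
width: 36.3
gripper_force: 60.2
t 7.25 pos [595.2 175.5  62. ] rpy [179.9   0.  -11.7] F [ 0.3  0.5 -0.1] w 36.4 g 60.2
turn z -0.02 shift (np.float64(2.6), np.float64(-52.2), np.float64(53.0))
```

```bash

python3 -m handwheel '[[[0,0,0],[0.001,-0.022,0],1],[[0,0,0],[0.001,-0.02,0],1],[[0,0,0],[0.0006,-0.0102,0],1],[[0,0,0],[0,0,0.02],1],[[0,0,0],[0,0,0.015],1]]' >/dev/null
python3 -m handwheel '[[[0,0,0],[0,0,0.01],1],[[0,0,0],[0,0,0.004],1],[[0,0,0],[0,0,0.002],1],[[0,0,0],[0,0,0],1],[[0,0,0],[0,0,0],1]]' |grep force
python3 d.py -11.7 608.3 226.1 9
python3 - <<'E'
from h import *
s=ctrl.get_image("scene");u=proj(s,[[608,226,15]])[0].astype(int)
r=60
cv2.imwrite("pics/c4.png",cv2.resize(s["pixels"][u[1]-r:u[1]+r,u[0]-r:u[0]+r],(500,500),interpolation=2)[:,:,::-1])
E
```

```text
force: [0.8, 0.5, -0.5]
gripper_force: 60.2
t 8.08 pos [609.6 225.8  12. ] rpy [-1.80e+02 -1.00e-01 -1.17e+01] F [ 0.8  0.5 -0.5] w 36.2 g 60.2
turn z -0.05 shift (np.float64(-1.3), np.float64(0.0), np.float64(3.0))
```

View pics/c4.png

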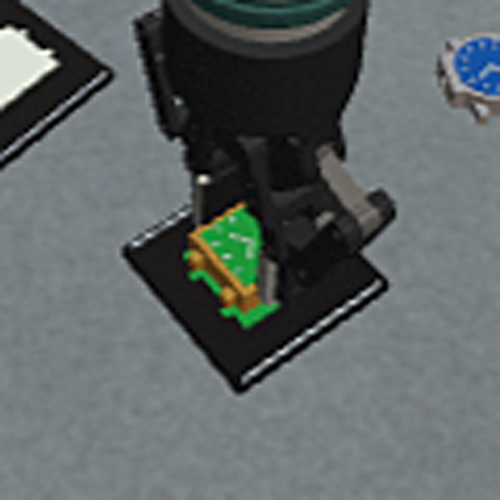

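The watch hangs just above the green silhouette and roughly in line with it. I'll lower it gently.

```bash

python3 -m handwheel '[[[0,0,0],[0,0,0.001],1],[[0,0,0],[0,0,0.001],1],[[0,0,0],[0,0,0.0008],1],[[0,0,0],[0,0,0],1],[[0,0,0],[0,0,0],1]]' |grep -E "force|pos"
python3 -m handwheel '[[[0,0,0],[0,0,0.0004],1],[[0,0,0],[0,0,0],1]]' |grep -E "force|pos"
python3 -m handwheel '[[[0,0,0],[0,0,0],0.5],[[0,0,0],[0,0,0],0.4],[[0,0,0],[0,0,0],0.3],[[0,0,0],[0,0,0],0.3],[[0,0,0],[0,0,-0.01],0.3]]' |grep -E "force|pos|wid"
python3 -m handwheel '[[[0,0,0],[0,0,-0.02],0.3],[[0,0,0],[0,0,-0.03],0.3],[[0,0,0],[0,-0.03,-0.03],0.3],[[0,0,0],[0,-0.04,0],0.3],[[0,0,0],[0,-0.04,0],0.3]]' |grep -E "force|pos"
cat > chk.py <<'E'
import sys;from h import *
k=sys.argv[1]
t=ctrl.get_image("top");s=ctrl.get_image("scene")
for n,d in(("s",s),("t",t)): print(n,*meas(d,PP[k],k,19.5,38))
img=np.hstack([rect(s,PP[k],6,35,400),rect(t,PP[k],6,35,400)])
cv2.imwrite(sys.argv[2],img[:,:,::-1])
E
python3 chk.py sq pics/c5.png; python3 d.py 9 470.3 -93.9 3
```

```text
eef_pos: [609.2, 226.4, 8.7]
force: [-0.4, -0.5, 0.7]
gripper_force: 60.3
eef_pos: [609.2, 226.3, 8.7]
force: [-1.4, 0.5, 4.7]
gripper_force: 60.8
eef_pos: [607.4, 225.7, 16.5]
force: [0.5, -0.0, -0.1]
width: 60.1
gripper_force: 0.0
eef_pos: [633.7, 333.9, 101.8]
force: [-0.1, 0.6, -1.6]
gripper_force: 0.0
s [607.1 224.8] -18.7 -11.9 [32.9 37.5]
t [610.3 225.7] 60.1 77.7 [32.4 32.3]
t 9.65 pos [630.2 344.6  98.8] rpy [-179.5   -0.   -11.1] F [-0.8  0.9 -1.3] w 60.0 g 0.0
turn z -20.14 shift (np.float64(-226.5), np.float64(408.1), np.float64(95.8))
```

View pics/c5.png

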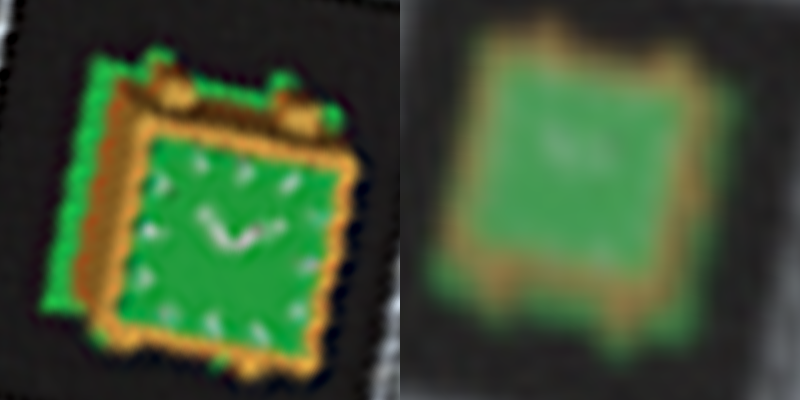

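The square sits within 1 mm of its silhouette centre and in line with it. The round one is next.

```bash

python3 -m handwheel '[[[0,0,-7.1],[0,0,0],0.2],[[0,0,-7.1],[0,0,0],0.2],[[0,0,-7.1],[0,0,0],0.2],[[0,0,-7.1],[0,0,0],0.2],[[0,0,-7.1],[0,0,0],0.2]]' >/dev/null
python3 -m handwheel '[[[0,0,-7.1],[0,0,0],0.2],[[0,0,-7.1],[0,0,0],0.2],[[0,0,-7.1],[0,0,0],0.2],[[0,0,-4.9],[0,0,0],0.2],[[0,0,0],[0,0,0],0.2]]' >/dev/null
python3 d.py 50 451 244.1 2.5
```

```text
t 10.48 pos [631.3 332.9  98. ] rpy [-180.    -0.    50.1] F [ 0.  -0.   0.7] w 67.9 g 0.0
turn z 0.1 shift (np.float64(-183.9), np.float64(-81.1), np.float64(95.5))
```

```bash

python3 -m handwheel '[[[0,0,0],[-0.0204,-0.009,0],0.2],[[0,0,0],[-0.0204,-0.009,0],0.2],[[0,0,0],[-0.0204,-0.009,0],0.2],[[0,0,0],[-0.0204,-0.009,0],0.2],[[0,0,0],[-0.0204,-0.009,0],0.2]]' >/dev/null
python3 -m handwheel '[[[0,0,0],[-0.0204,-0.009,0],0.2],[[0,0,0],[-0.0204,-0.009,0],0.2],[[0,0,0],[-0.0204,-0.009,0],0.2],[[0,0,0],[-0.0206,-0.009,0],0.2],[[0,0,0],[0,0,0.025],0.2]]' >/dev/null
python3 -m handwheel '[[[0,0,0],[0,0,0.025],0.2],[[0,0,0],[0,0,0.01],0.2],[[0,0,0],[0,0,0],0.2],[[0,0,0],[0,0,0],0.2]]' |grep force
python3 d.py 50 451 244.1 2.5
python3 - <<'E'
from h import *
s=ctrl.get_image("scene");u=proj(s,[[451,244,15]])[0].astype(int)
t=ctrl.get_image("top");v=proj(t,[[451,244,15]])[0].astype(int)
f=lambda d,u,r:cv2.resize(d["pixels"][u[1]-r:u[1]+r,u[0]-r:u[0]+r],(400,400),interpolation=2)
cv2.imwrite("pics/c6.png",np.hstack([f(s,u,45),f(t,v,35)])[:,:,::-1])
E
```

```text
force: [-0.4, 0.3, -0.2]
gripper_force: 0.0
t 11.65 pos [451.1 244.6  37.6] rpy [180.    0.   49.9] F [-0.4  0.3 -0.2] w 68.5 g 0.0
turn z -0.07 shift (np.float64(-0.5), np.float64(0.2), np.float64(35.1))
```

View pics/c6.png

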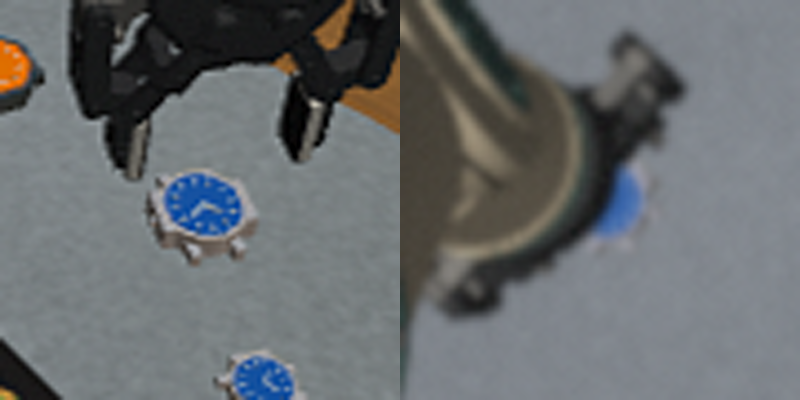

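The round watch's lugs face the camera and the fingers straddle its flanks, so I'll descend and grip.

```bash

python3 -m handwheel '[[[0,0,0],[-0.0003,0,0.015],0.2],[[0,0,0],[0,0,0.01],0.2],[[0,0,0],[0,0,0.007],0.2],[[0,0,0],[0,0,0.0035],0.2],[[0,0,0],[0,0,0],0.2]]' |grep force
python3 d.py 50 451 244.1 2.5
python3 -m handwheel '[[[0,0,0],[0,0,0],0.4],[[0,0,0],[0,0,0],0.5],[[0,0,0],[0,0,0],0.7],[[0,0,0],[0,0,0],1],[[0,0,0],[0,0,0],1]]' |grep force
python3 -m handwheel '[[[0,0,0],[0,0,0],1],[[0,0,0],[0,0,0],1],[[0,0,0],[0,0,0],1]]'
python3 -m handwheel '[[[0,0,0],[0,0,-0.005],1],[[0,0,0],[0,0,-0.015],1],[[0,0,0],[0,0,-0.02],1],[[0,0,0],[0,0,-0.02],1],[[0,0,0],[0,0,0],1]]' |grep -E "force|width"
python3 -m handwheel '[[[0,0,7.1],[0,0,0],1],[[0,0,7.1],[0,0,0],1],[[0,0,7.1],[0,0,0],1],[[0,0,7.1],[0,0,0],1],[[0,0,7.1],[0,0,0],1]]' >/dev/null
python3 -m handwheel '[[[0,0,7.1],[0,0,0],1],[[0,0,7.1],[0,0,0],1],[[0,0,7.1],[0,0,0],1],[[0,0,3.2],[0,0,0],1],[[0,0,0],[0,0,0],1]]' >/dev/null
python3 d.py -10 634.8 -95.8 8.2
```

```text
force: [-0.2, -0.7, -0.1]
gripper_force: 0.0
t 12.17 pos [450.5 244.3   1.5] rpy [-1.8e+02  1.0e-01  5.0e+01] F [-0.2 -0.7 -0.1] w 68.5 g 0.0
turn z -0.01 shift (np.float64(0.2), np.float64(0.5), np.float64(-1.0))
force: [-0.3, -0.7, 7.0]
gripper_force: 61.4
clock: 12.83
eef_pos: [451.1, 244.6, 2.8]
tool_rot: [3.141, -0.001, 0.873]
force: [-1.1, 0.1, 6.1]
width: 41.9
gripper_force: 61.4
force: [1.1, -0.0, -0.1]
width: 42.0
gripper_force: 60.9
t 14.08 pos [450.5 244.4  61.7] rpy [180.    0.  -10.1] F [-0.8 -0.5 -1. ] w 42.3 g 60.9
turn z -0.06 shift (np.float64(240.5), np.float64(303.1), np.float64(53.5))
```

```bash

python3 -m handwheel '[[[0,0,0],[0.0086,0.0108,0],1],[[0,0,0],[0.0172,0.0216,0],1],[[0,0,0],[0.0172,0.0216,0],1],[[0,0,0],[0.0172,0.0216,0],1],[[0,0,0],[0.0172,0.0216,0],1]]' >/dev/null
python3 -m handwheel '[[[0,0,0],[0.0172,0.0216,0],1],[[0,0,0],[0.0172,0.0216,0],1],[[0,0,0],[0.0172,0.0216,0],1],[[0,0,0],[0.0172,0.0216,0],1],[[0,0,0],[0.0172,0.0216,0],1]]' >/dev/null
python3 -m handwheel '[[[0,0,0],[0.0172,0.0216,0],1],[[0,0,0],[0.0172,0.0216,0],1],[[0,0,0],[0.0172,0.0216,0],1],[[0,0,0],[0.0172,0.0216,0],1],[[0,0,0],[0.0083,0.0115,0],1]]' >/dev/null
python3 -m handwheel '[[[0,0,0],[0,0,0.02],1],[[0,0,0],[0,0,0.015],1],[[0,0,0],[0,0,0.01],1],[[0,0,0],[0,0,0],1],[[0,0,0],[0,0,0],1]]' |grep force
python3 d.py -10 634.8 -95.8 8.4
```

```text
force: [0.2, -0.2, 0.3]
gripper_force: 60.9
t 15.75 pos [634.4 -95.   16.6] rpy [-1.8e+02  1.0e-01 -9.9e+00] F [ 0.2 -0.2  0.3] w 42.0 g 60.9
turn z 0.07 shift (np.float64(0.5), np.float64(0.7), np.float64(8.2))
```

```bash

python3 -m handwheel '[[[0,0,0],[0.0003,0.0004,0.004],1],[[0,0,0],[0,0,0.0025],1],[[0,0,0],[0,0,0.0012],1],[[0,0,0],[0,0,0.0008],1],[[0,0,0],[0,0,0],1]]' |grep -E "force|pos"
python3 -m handwheel '[[[0,0,0],[0,0,0.0004],1],[[0,0,0],[0,0,0],1]]' |grep -E "force|pos"
python3 -m handwheel '[[[0,0,0],[0,0,0.0003],1],[[0,0,0],[0,0,0],1]]' |grep -E "force|pos"
python3 -m handwheel '[[[0,0,0],[0,0,0],0.4],[[0,0,0],[0,0,0],0.3],[[0,0,0],[0,0,0],0.2],[[0,0,0],[0,0,0],0.2],[[0,0,0],[0,0,-0.01],0.2]]' |grep -E "force|pos|wid"
python3 -m handwheel '[[[0,0,0],[0,0,-0.02],0.3],[[0,0,0],[0,0,-0.03],0.3],[[0,0,0],[-0.03,0,-0.03],0.3],[[0,0,0],[-0.04,0,0],0.3],[[0,0,0],[-0.04,0,0],0.3]]' |grep -E "force"
python3 chk.py round pics/c7.png; python3 d.py 9 470.3 -93.9 2.5
```

```text
eef_pos: [635.5, -96.2, 9.0]
force: [0.0, 0.6, -1.1]
gripper_force: 60.9
eef_pos: [635.5, -96.2, 8.9]
force: [-1.1, 0.9, 4.6]
gripper_force: 61.4
eef_pos: [635.5, -96.2, 8.9]
force: [-2.4, 0.7, 7.4]
gripper_force: 61.8
eef_pos: [633.7, -96.0, 16.3]
force: [-0.4, -0.7, -0.4]
width: 68.2
gripper_force: 0.0
force: [0.4, 0.7, -1.0]
gripper_force: 0.0
s [634.1 -98.4] -33.9 -67.3 [35.7 38.9]
t [627.1 -72.7] 14.2 16.5 [30.7  8.3]
t 17.43 pos [516.6 -75.6  97.2] rpy [-180.     0.8  -10.1] F [ 0.5 -0.5 -0.6] w 60.0 g 0.0
turn z -19.05 shift (np.float64(-48.6), np.float64(10.8), np.float64(94.7))
```

View pics/c7.png

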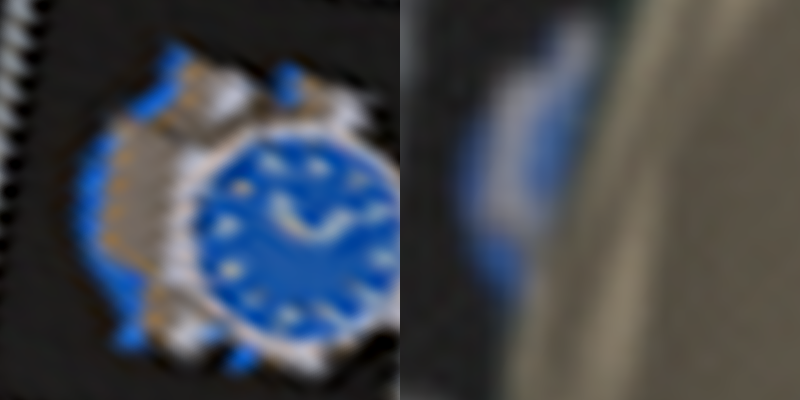

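The round watch sits inside its silhouette, in line with it, to about 1–2 mm in the scene view (the arm hides the top view). The rect is next.

```bash

python3 -m handwheel '[[[0,0,-7],[0,0,0],0.35],[[0,0,-7],[0,0,0],0.35],[[0,0,-5],[0,0,0],0.35],[[0,0,0],[0,0,0],0.35]]' >/dev/null
python3 d.py 9 470.3 -93.9 2.5
```

```text
t 17.77 pos [527.8 -77.4  98. ] rpy [-1.8e+02 -1.0e-01  9.1e+00] F [-0.7  0.3 -0.1] w 55.2 g 0.0
turn z 0.1 shift (np.float64(-59.4), np.float64(7.3), np.float64(95.5))
```

```bash

python3 -m handwheel '[[[0,0,0],[-0.02,0.0025,0],0.35],[[0,0,0],[-0.02,0.0025,0],0.35],[[0,0,0],[-0.0194,0.0023,0.02],0.35],[[0,0,0],[0,0,0.025],0.35],[[0,0,0],[0,0,0.015],0.35]]' >/dev/null
python3 -m handwheel '[[[0,0,0],[0,0,0],0.35],[[0,0,0],[0,0,0],0.35]]' |grep force
python3 d.py 9 470.3 -93.9 2.5
python3 - <<'E'
from h import *
s=ctrl.get_image("scene");u=proj(s,[[470,-94,15]])[0].astype(int)
f=lambda d,u,r:cv2.resize(d["pixels"][u[1]-r:u[1]+r,u[0]-r:u[0]+r],(400,400),interpolation=2)
cv2.imwrite("pics/c8.png",f(s,u,45)[:,:,::-1])
E
```

```text
force: [-0.2, -0.3, 0.1]
gripper_force: 0.0
t 18.35 pos [469.8 -93.9  37.2] rpy [-1.8e+02  1.0e-01  8.9e+00] F [-0.2 -0.3  0.1] w 55.5 g 0.0
turn z -0.11 shift (np.float64(0.5), np.float64(0.1), np.float64(34.7))
```

View pics/c8.png

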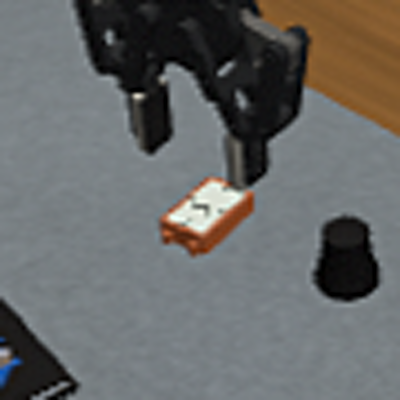

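The rect lies squarely between the fingers and the loupe is well clear.

```bash

python3 -m handwheel '[[[0,0,0],[0,0,0.015],0.35],[[0,0,0],[0,0,0.01],0.35],[[0,0,0],[0,0,0.007],0.35],[[0,0,0],[0,0,0.003],0.35],[[0,0,0],[0,0,0],0.35]]' |grep force
python3 d.py 9 470.3 -93.9 2.5
python3 -m handwheel '[[[0,0,0],[0,0,0],0.5],[[0,0,0],[0,0,0],0.6],[[0,0,0],[0,0,0],0.8],[[0,0,0],[0,0,0],1],[[0,0,0],[0,0,0],1]]' |grep force
python3 -m handwheel '[[[0,0,0],[0,0,0],1],[[0,0,0],[0,0,0],1],[[0,0,0],[0,0,0],1]]'
python3 -m handwheel '[[[0,0,0],[0,0,-0.005],1],[[0,0,0],[0,0,-0.015],1],[[0,0,0],[0,0,-0.02],1],[[0,0,0],[0,0,-0.02],1],[[0,0,0],[0,0,0],1]]' |grep -E "force|width"
python3 -m handwheel '[[[0,0,5.2],[0,0,0],1],[[0,0,5.2],[0,0,0],1],[[0,0,0],[0,0,0],1],[[0,0,0],[0,0,0],1]]' >/dev/null
python3 d.py -1.4 609.9 64.3 8.4
```

```text
force: [-0.1, -0.5, 0.9]
gripper_force: 0.0
t 18.82 pos [469.  -93.2   6.9] rpy [-179.9    0.3    8.9] F [-0.1 -0.5  0.9] w 56.1 g 0.0
turn z -0.06 shift (np.float64(1.2), np.float64(0.9), np.float64(4.4))
force: [-0.7, 1.4, 7.5]
gripper_force: 58.8
clock: 19.48
eef_pos: [468.8, -93.4, 7.4]
tool_rot: [-3.139, 0.005, 0.156]
force: [-0.7, 0.8, 6.9]
width: 27.9
gripper_force: 58.8
force: [0.5, -0.7, -1.6]
width: 27.7
gripper_force: 59.6
t 20.23 pos [468.3 -93.4  66. ] rpy [-179.9    0.5   -1.3] F [ 0.4  0.6 -0.8] w 27.7 g 59.5
turn z 0.11 shift (np.float64(137.7), np.float64(-161.2), np.float64(57.6))
```

```bash

python3 -m handwheel '[[[0,0,0],[0.007,-0.008,0],1],[[0,0,0],[0.0138,-0.0161,0],1],[[0,0,0],[0.0138,-0.0161,0],1],[[0,0,0],[0.0138,-0.0161,0],1],[[0,0,0],[0.0138,-0.0161,0],1]]' >/dev/null
python3 -m handwheel '[[[0,0,0],[0.0138,-0.0161,0],1],[[0,0,0],[0.0138,-0.0161,0],1],[[0,0,0],[0.0138,-0.0161,0],1],[[0,0,0],[0.0138,-0.0161,0],1],[[0,0,0],[0.0138,-0.0161,0],1]]' >/dev/null
python3 -m handwheel '[[[0,0,0],[0.0065,-0.0083,0],1],[[0,0,0],[0,0,0.02],1],[[0,0,0],[0,0,0.015],1],[[0,0,0],[0,0,0],1],[[0,0,0],[0,0,0],1]]' |grep force
python3 d.py -1.4 609.9 64.3 13.4
python3 - <<'E'
from h import *
s=ctrl.get_image("scene");u=proj(s,[[610,64,15]])[0].astype(int)
f=lambda d,u,r:cv2.resize(d["pixels"][u[1]-r:u[1]+r,u[0]-r:u[0]+r],(400,400),interpolation=2)
cv2.imwrite("pics/c9.png",f(s,u,45)[:,:,::-1])
E
```

```text
force: [0.3, -0.5, -0.8]
gripper_force: 59.5
t 21.48 pos [608.8  64.1  29.6] rpy [-179.9    0.6   -1.4] F [ 0.3 -0.5 -0.8] w 27.6 g 59.5
turn z -0.01 shift (np.float64(1.1), np.float64(-0.2), np.float64(16.2))
```

View pics/c9.png

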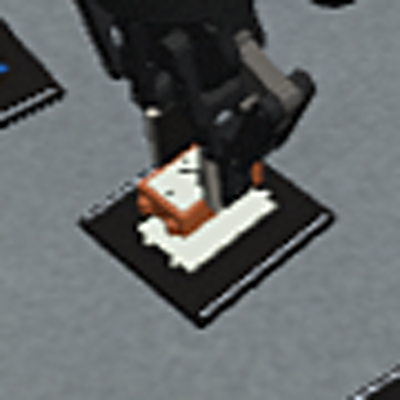

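```bash

python3 -m handwheel '[[[0,0,0],[0,0,0.008],1],[[0,0,0],[0,0,0.004],1],[[0,0,0],[0,0,0.002],1],[[0,0,0],[0,0,0.001],1],[[0,0,0],[0,0,0],1]]' |grep -E "force|pos"
python3 -m handwheel '[[[0,0,0],[0,0,0.0005],1],[[0,0,0],[0,0,0],1]]' |grep -E "force|pos"
python3 -m handwheel '[[[0,0,0],[0,0,0.0005],1],[[0,0,0],[0,0,0],1]]' |grep -E "force|pos"
```

```text
eef_pos: [609.7, 64.2, 15.3]
force: [0.7, 0.8, -1.8]
gripper_force: 59.5
eef_pos: [610.0, 64.2, 15.0]
force: [-0.6, -0.9, -0.8]
gripper_force: 59.5
eef_pos: [609.9, 64.3, 14.5]
force: [-0.3, -0.6, -1.0]
gripper_force: 59.5
```

```bash

python3 -m handwheel '[[[0,0,0],[-0.0008,0,0.0005],1],[[0,0,0],[0,0,0],1]]' |grep -E "force|pos"
python3 -m handwheel '[[[0,0,0],[0,0,0.0005],1],[[0,0,0],[0,0,0],1]]' |grep -E "force|pos"
python3 -m handwheel '[[[0,0,0],[0,0,0.0004],1],[[0,0,0],[0,0,0],1]]' |grep -E "force|pos"
```

```text
eef_pos: [608.8, 64.3, 13.9]
force: [-0.1, 0.3, -1.0]
gripper_force: 59.5
eef_pos: [609.0, 64.4, 13.5]
force: [-1.2, 0.7, 0.4]
gripper_force: 59.6
eef_pos: [609.0, 64.3, 13.5]
force: [-0.9, 0.3, 4.8]
gripper_force: 60.1
```

```bash

python3 -m handwheel '[[[0,0,0],[0,0,0],0.6],[[0,0,0],[0,0,0],0.5],[[0,0,0],[0,0,0],0.4],[[0,0,0],[0,0,0],0.3],[[0,0,0],[0,0,-0.01],0.2]]' |grep -E "force|pos|wid"
python3 -m handwheel '[[[0,0,0],[0,0,-0.02],0.2],[[0,0,0],[0,0,-0.03],0.2],[[0,0,0],[-0.03,0,-0.03],0.2],[[0,0,7],[-0.04,0,0],0.2],[[0,0,7],[-0.03,0,0],0.2]]' |grep -E "force"
python3 -m handwheel '[[[0,0,7],[0,0,0],0.2],[[0,0,2.1],[0,0,0],0.2],[[0,0,0],[0,0,0],0.2],[[0,0,0],[0,0,0],0.2]]' |grep -E "force"
python3 d.py -24.5 444.8 117.8 2.5
python3 -c "
from h import *
s=ctrl.get_image('scene');print(meas(s,PP['rect'],'rect',19.5,30));print(ctrl.read_state()['qpos'].round(3))
cv2.imwrite('pics/c10.png',rect(s,PP['rect'],6,40,400)[:,:,::-1])"
```

```text
eef_pos: [607.7, 64.3, 21.6]
force: [-0.5, -0.1, 0.3]
width: 68.3
gripper_force: 0.0
force: [-0.5, -0.1, 0.0]
gripper_force: 0.0
force: [0.4, -0.3, 0.7]
gripper_force: 0.0
t 23.95 pos [511.1  70.5 103.8] rpy [179.9   0.4 -24.4] F [ 0.4 -0.3  0.7] w 68.3 g 0.0
turn z 0.07 shift (np.float64(-79.9), np.float64(-15.6), np.float64(101.3))
(array([609.7,  61.9]), np.float64(-1.5), np.float32(-1.4), array([25.1, 40.4]))
[-0.514  0.691  0.499  2.007 -0.583  0.593 -1.612]
```

View pics/c10.png

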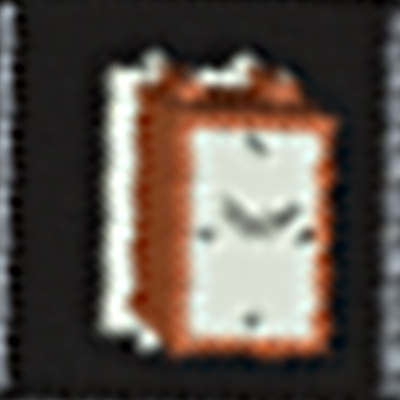

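```bash

python3 -m handwheel '[[[0.17,0.36,0],[-0.02,-0.004,0],0.2],[[0,0,0],[-0.02,-0.004,0],0.2],[[0,0,0],[-0.02,-0.004,0],0.2],[[0,0,0],[-0.0199,-0.0036,0.01],0.2],[[0,0,0],[0,0,0.02],0.2]]' >/dev/null
python3 -m handwheel '[[[0,0,0],[0,0,0.02],0.2],[[0,0,0],[0,0,0.015],0.2],[[0,0,0],[0,0,0],0.2],[[0,0,0],[0,0,0],0.2]]' |grep force
python3 d.py -24.5 444.8 117.8 2.5
python3 -c "
from h import *
print(ctrl.read_state()['qpos'].round(3))
s=ctrl.get_image('scene');u=proj(s,[[445,118,15]])[0].astype(int);r=45
cv2.imwrite('pics/c11.png',cv2.resize(s['pixels'][u[1]-r:u[1]+r,u[0]-r:u[0]+r],(400,400),interpolation=2)[:,:,::-1])"
```

```text
force: [-0.5, 0.2, -0.2]
gripper_force: 0.0
t 24.75 pos [444.3 117.4  38.2] rpy [-1.80e+02  1.00e-01 -2.46e+01] F [-0.5  0.2 -0.2] w 68.3 g 0.0
turn z -0.05 shift (np.float64(0.3), np.float64(-0.6), np.float64(35.7))
[-0.53   0.743  0.317  2.187 -0.747  0.319 -1.571]
```

View pics/c11.png

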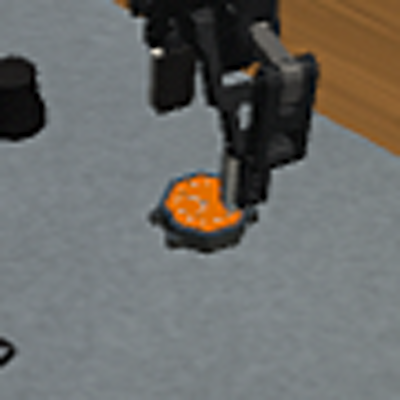

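The octagon is between the fingers. Joint 6 is near its lower limit, so I'll descend and watch the reached height.

```bash

python3 -m handwheel '[[[0,0,0],[0.0003,-0.0004,0.01],0.2],[[0,0,0],[0,0,0.01],0.2],[[0,0,0],[0,0,0],0.2]]' |grep force
python3 d.py -24.5 444.8 117.8 2.5
python3 -m handwheel '[[[0,0,0],[0,0,0.007],0.2],[[0,0,0],[0,0,0.005],0.2],[[0,0,0],[0,0,0.003],0.2],[[0,0,0],[0,0,0],0.2]]' |grep force
python3 d.py -24.5 444.8 117.8 2.5;python3 -c "
from h import *
print(ctrl.read_state()['qpos'].round(3))"
```

```text
force: [-0.0, -0.1, 0.7]
gripper_force: 0.0
t 25.05 pos [444.7 118.1  17.8] rpy [-1.799e+02  1.000e-01 -2.450e+01] F [-0.  -0.1  0.7] w 68.6 g 0.0
turn z -0.02 shift (np.float64(0.2), np.float64(0.3), np.float64(15.3))
force: [0.2, 0.5, 0.8]
gripper_force: 0.0
t 25.38 pos [444.9 118.1   3.5] rpy [-1.799e+02  1.000e-01 -2.450e+01] F [0.2 0.5 0.8] w 68.3 g 0.0
turn z -0.03 shift (np.float64(0.1), np.float64(0.3), np.float64(1.0))
[-0.495  0.811  0.262  2.192 -0.896  0.246 -1.43 ]
```

```bash

python3 -m handwheel '[[[0,0,0],[0,0,0.0008],0.4],[[0,0,0],[0,0,0],0.5],[[0,0,0],[0,0,0],0.7],[[0,0,0],[0,0,0],1],[[0,0,0],[0,0,0],1]]' |grep force
python3 -m handwheel '[[[0,0,0],[0,0,0],1],[[0,0,0],[0,0,0],1],[[0,0,0],[0,0,0],1]]'
python3 -m handwheel '[[[0,0,0],[0,0,-0.005],1],[[0,0,0],[0,0,-0.015],1],[[0,0,0],[0,0,-0.02],1],[[0,0,0],[0,0,-0.02],1],[[0,0,-5],[0,0,0],1]]' |grep -E "force|width"
python3 -m handwheel '[[[0,0,-7],[0,0,0],1],[[0,0,-7],[0,0,0],1],[[0,0,-7],[0,0,0],1],[[0,0,-7],[0,0,0],1],[[0,0,-5],[0,0,0],1]]' >/dev/null
python3 - <<'E'
from h import *
for n in("scene","top"):
    d=ctrl.get_image(n);T=rect(d,PP["oct"],6,45,720);m=cv2.inRange(cv2.cvtColor(T,cv2.COLOR_RGB2HSV),*HS["oct"])
    m=cv2.morphologyEx(m,cv2.MORPH_CLOSE,np.ones((9,9)))
    o=cv2.morphologyEx(m,cv2.MORPH_OPEN,cv2.getStructuringElement(2,(121,121)))
    f=lambda q:max(cv2.findContours(q,0,2)[0],key=cv2.contourArea)
    r=cv2.minAreaRect(f(o));M=cv2.moments(f(o))
    b=cv2.boxPoints(r);e=b[1]-b[0];print(n,"oct mod45",(np.degrees(np.arctan2(-e[0],-e[1])))%45,"cen",PP["oct"][0]+45-M["m01"]/M["m00"]/8,PP["oct"][1]+45-M["m10"]/M["m00"]/8)
    lug=cv2.morphologyEx(cv2.subtract(m,o),cv2.MORPH_OPEN,np.ones((15,15)))
    k,_,st,c=cv2.connectedComponentsWithStats(lug)
    for i in range(1,k):
        if st[i,4]>300: print("  lug",st[i,4],(45-c[i][1]/8).round(1),(45-c[i][0]/8).round(1))
E
python3 d.py 14 617.8 -242.1 8.4
```

```text
force: [0.2, 0.8, 6.1]
gripper_force: 60.5
clock: 26.05
eef_pos: [445.1, 118.2, 3.5]
tool_rot: [-3.139, 0.001, -0.428]
force: [-0.3, -0.6, 5.1]
width: 39.6
gripper_force: 60.5
force: [-0.4, -0.1, -1.0]
width: 39.9
gripper_force: 60.9
scene oct mod45 12.236111 cen 616.9847604214904 -244.50984841888342
  lug 739 26.2 -6.0
  lug 387 21.6 11.8
  lug 679 -23.8 -19.2
  lug 1250 -28.2 -0.4
top oct mod45 13.212755 cen 619.8436278182538 -241.64762030865154
t 26.98 pos [444.8 117.9  63.2] rpy [-179.9    0.    13.5] F [ 0.9  0.1 -0.4] w 39.8 g 60.8
turn z -0.53 shift (np.float64(80.8), np.float64(391.2), np.float64(54.8))
```

Octagon silhouette yaw is 12.5°, matching its pad's edges.

```bash

python3 -m handwheel '[[[0,0,1],[0,0,0],1],[[0,0,0],[0.003,0.0135,0],1],[[0,0,0],[0.0065,0.0278,0],1],[[0,0,0],[0.0065,0.0278,0],1],[[0,0,0],[0.0065,0.0278,0],1]]' >/dev/null
python3 -m handwheel '[[[0,0,0],[0.0065,0.0278,0],1],[[0,0,0],[0.0065,0.0278,0],1],[[0,0,0],[0.0065,0.0278,0],1],[[0,0,0],[0.0065,0.0278,0],1],[[0,0,0],[0.0065,0.0278,0],1]]' >/dev/null
python3 -m handwheel '[[[0,0,0],[0.0065,0.0278,0],1],[[0,0,0],[0.0065,0.0278,0],1],[[0,0,0],[0.0065,0.0278,0],1],[[0,0,0],[0.0065,0.0278,0],1],[[0,0,0],[0.0065,0.0278,0],1]]' >/dev/null
python3 -m handwheel '[[[0,0,0],[0.0035,0.014,0],1],[[0,0,0],[0,0,0.02],1],[[0,0,0],[0,0,0.015],1],[[0,0,0],[0,0,0],1],[[0,0,0],[0,0,0],1]]' |grep force
python3 d.py 12.5 617.8 -242.1 9.3
```

```text
force: [1.2, 0.1, -0.1]
gripper_force: 60.8
t 28.65 pos [ 616.1 -240.2   25.3] rpy [-179.7    0.2   12.5] F [ 1.2  0.1 -0.1] w 39.8 g 60.8
turn z -0.04 shift (np.float64(1.3), np.float64(2.2), np.float64(16.0))
```

```bash

python3 -m handwheel '[[[0,0,0],[0.0012,0.0021,0.006],1],[[0,0,0],[0,0,0.004],1],[[0,0,0],[0,0,0.002],1],[[0,0,0],[0,0,0.001],1],[[0,0,0],[0,0,0],1]]' |grep -E "force|pos"
python3 -m handwheel '[[[0,0,0],[0,0,0.0008],1],[[0,0,0],[0,0,0.0006],1],[[0,0,0],[0,0,0],1]]' |grep -E "force|pos"
python3 -m handwheel '[[[0,0,0],[0,0,0.0005],1],[[0,0,0],[0,0,0],1]]' |grep -E "force|pos"
```

```text
eef_pos: [619.1, -243.6, 13.9]
force: [0.7, 0.4, -0.5]
gripper_force: 60.8
eef_pos: [619.2, -243.8, 12.6]
force: [0.2, 0.2, 0.2]
gripper_force: 60.8
eef_pos: [619.2, -243.8, 12.1]
force: [0.4, 0.4, -0.4]
gripper_force: 60.8
```

```bash

python3 -m handwheel '[[[0,0,0],[-0.0005,-0.0009,0.0005],1],[[0,0,0],[0,0,0.0005],1],[[0,0,0],[0,0,0],1]]' |grep -E "force|pos"
python3 -m handwheel '[[[0,0,0],[0,0,0.0005],1],[[0,0,0],[0,0,0.0005],1],[[0,0,0],[0,0,0],1]]' |grep -E "force|pos"
python3 -m handwheel '[[[0,0,0],[0,0,0.0004],1],[[0,0,0],[0,0,0],1]]' |grep -E "force|pos"
```

```text
eef_pos: [618.4, -242.9, 10.9]
force: [-0.4, 0.6, -1.0]
gripper_force: 60.8
eef_pos: [618.4, -243.0, 9.9]
force: [1.2, 0.4, -0.4]
gripper_force: 60.8
eef_pos: [618.5, -243.1, 9.6]
force: [0.0, -0.2, -0.8]
gripper_force: 60.9
```

```bash

python3 -m handwheel '[[[0,0,0],[0,0,0.0004],1],[[0,0,0],[0,0,0],1]]' |grep -E "force|pos"
python3 -m handwheel '[[[0,0,0],[0,0,0.0003],1],[[0,0,0],[0,0,0],1]]' |grep -E "force|pos"
```

```text
eef_pos: [618.6, -243.0, 9.6]
force: [-1.6, 0.4, 1.8]
gripper_force: 61.2
eef_pos: [618.5, -243.1, 9.5]
force: [-1.1, 0.5, 5.1]
gripper_force: 61.5
```

Contact is made. I'll release, retreat clear and check all four.

```bash

python3 -m handwheel '[[[0,0,0],[0,0,0],0.6],[[0,0,0],[0,0,0],0.4],[[0,0,0],[0,0,0],0.3],[[0,0,0],[0,0,0],0.2],[[0,0,0],[0,0,-0.01],0.2]]' |grep -E "force|pos|wid"
python3 -m handwheel '[[[0,0,0],[0,0,-0.02],0.2],[[0,0,0],[0,0,-0.03],0.2],[[0,0,0],[0,0,-0.03],0.2],[[0,0,0],[-0.03,0.035,-0.02],0.2],[[0,0,0],[-0.03,0.035,-0.02],0.2]]' |grep -E "force"
python3 -m handwheel '[[[0,0,0],[-0.03,0.035,0],0.2],[[0,0,0],[-0.03,0.035,0],0.2],[[0,0,0],[-0.03,0.035,0],0.2],[[0,0,0],[-0.02,0.03,0],0.2],[[0,0,0],[-0.02,0.03,0],0.2]]' |grep -E "force"
python3 -m handwheel '[[[0,0,0],[-0.02,0.03,0],0.2],[[0,0,0],[-0.02,0.03,0],0.2],[[0,0,0],[0,0,0],0.2],[[0,0,0],[0,0,0],0.2]]' |grep -E "pos"
python3 - <<'E'
from h import *
t=ctrl.get_image("top");s=ctrl.get_image("scene");rows=[]
for n,d in(("s",s),("t",t)):
    for k in PP:
        T=rect(d,PP[k],19.5,20.5,410);print(k,n,*meas(d,PP[k],k,19.5,20.5,410))
    rows.append(np.hstack([rect(d,PP[k],6,40,200) for k in PP]))
cv2.imwrite("pics/c12.png",np.vstack(rows+[cv2.resize(t["pixels"][100:270,90:430],(400,200)).repeat(1,1) if 0 else np.hstack([cv2.resize(t["pixels"][110:280,100:440],(400,200)),cv2.resize(s["pixels"][130:330,60:460],(400,200))])])[:,:,::-1])
E
```

```text
eef_pos: [617.1, -242.3, 17.2]
force: [-0.1, -0.5, -0.2]
width: 68.7
gripper_force: 0.0
force: [0.3, -1.1, -0.0]
gripper_force: 0.0
force: [0.5, 0.5, 0.2]
gripper_force: 0.0
eef_pos: [468.2, -558.7, 132.1]
round s [635.3 -98.9] 85.1 0.0 [34.6 34.2]
oct s [ 616.6 -245.7] 6.2 0.0 [38.3 34.3]
rect s [609.   61.9] -2.2 -1.3 [25.1 41.4]
sq s [607.4 224.8] -73.9 78.2 [34.  32.4]
round t [637.5 -97.4] -29.8 -11.3 [31.4 32.3]
oct t [ 619.5 -244.1] -4.1 0.0 [38.4 36. ]
rect t [611.4  64.3] -7.1 -1.6 [29.6 36.8]
sq t [610.3 225.8] 62.8 76.5 [33.5 32.6]
```

View pics/c12.png

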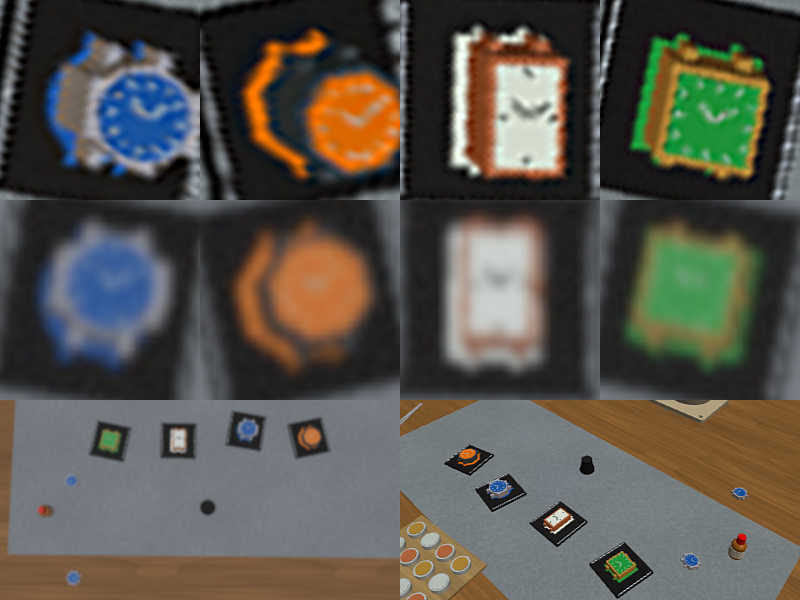

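The octagon (tile 2) sits too far toward −y. The orange silhouette shows on one side only, and my crop window clipped the measurement. I'll re-measure the dials as separate blobs.

```bash
python3 - <<'E'
from h import *
t=ctrl.get_image("top");s=ctrl.get_image("scene")
for n,d in(("s",s),("t",t)):
    for k in("round","oct"):
        T=rect(d,PP[k],19.5,40,800);m=cv2.inRange(cv2.cvtColor(T,cv2.COLOR_RGB2HSV),*HS[k])
        m=cv2.morphologyEx(m,cv2.MORPH_OPEN,cv2.getStructuringElement(2,(81,81))) if 1 else m
        q=max(cv2.findContours(cv2.morphologyEx(cv2.inRange(cv2.cvtColor(T,cv2.COLOR_RGB2HSV),*HS[k]),cv2.MORPH_CLOSE,np.ones((21,21))),0,2)[0],key=cv2.contourArea)
        M=np.zeros((800,800),np.uint8);cv2.drawContours(M,[q],0,255,-1);M=cv2.morphologyEx(M,cv2.MORPH_OPEN,cv2.getStructuringElement(2,(201,201)))
        q=max(cv2.findContours(M,0,2)[0],key=cv2.contourArea);mm=cv2.moments(q);r=cv2.minAreaRect(q);b=cv2.boxPoints(r);e=b[1]-b[0]
        print(k,n,round(PP[k][0]+40-mm["m01"]/mm["m00"]/10,1),round(PP[k][1]+40-mm["m10"]/mm["m00"]/10,1),np.array(r[1])/10,"mod45",np.degrees(np.arctan2(-e[0],-e[1]))%45)
E
python3 d.py 12.5 617.8 -247.1 9.5
```

```text
round s 635.5 -98.8 [33.16330566 34.71894226] mod45 3.8146973e-06
oct s 616.6 -246.8 [37.58320007 37.51812134] mod45 12.528809
round t 637.6 -97.4 [31.4158783  31.26360168] mod45 24.537735
oct t 619.3 -244.5 [37.86108704 36.67741394] mod45 9.462326
t 32.27 pos [ 472.9 -553.5  131.8] rpy [-179.8   -0.    12.6] F [ 0.8  1.1 -0.4] w 68.5 g 0.0
turn z 0.1 shift (np.float64(207.8), np.float64(-267.8), np.float64(122.3))
```

Against their silhouettes, the octagon is about 2.6 mm off toward −y and the round about (+1.8, −2.3) mm off. The rect and square are within 1–1.5 mm. There is time left, so I'll regrasp and correct these two, octagon first.

```bash

python3 -m handwheel '[[[0,0,0],[0.0209,-0.0271,0],0.2],[[0,0,0],[0.0209,-0.0271,0],0.2],[[0,0,0],[0.0209,-0.0271,0],0.2],[[0,0,0],[0.0209,-0.0271,0],0.2],[[0,0,0],[0.0209,-0.0271,0],0.2]]' >/dev/null
python3 -m handwheel '[[[0,0,0],[0.0209,-0.0271,0],0.2],[[0,0,0],[0.0209,-0.0271,0],0.2],[[0,0,0],[0.0209,-0.0271,0],0.2],[[0,0,0],[0.0209,-0.0271,0],0.2],[[0,0,0],[0.0209,-0.0271,0],0.2]]' >/dev/null
python3 -m handwheel '[[[0,0,0],[0,0,0.03],0.2],[[0,0,0],[0,0,0.03],0.2],[[0,0,0],[0,0,0.025],0.2],[[0,0,0],[0,0,0],0.2],[[0,0,0],[0,0,0],0.2]]' |grep force
python3 d.py 12.5 618.2 -243.3 9.5
```

```text
force: [-0.7, -0.6, -0.2]
gripper_force: 0.0
t 33.52 pos [ 616.4 -243.7   46.4] rpy [-1.798e+02  1.000e-01  1.260e+01] F [-0.7 -0.6 -0.2] w 68.4 g 0.0
turn z 0.06 shift (np.float64(1.9), np.float64(-0.0), np.float64(36.9))
```

```bash

python3 -m handwheel '[[[0,0,0],[0.001,0,0.01],0.2],[[0,0,0],[0,0,0.005],0.2],[[0,0,0],[0,0,0],0.2],[[0,0,0],[0,0,0],0.2]]' |grep eef
python3 -m handwheel '[[[0,0,0],[0,0,0.005],0.2],[[0,0,0],[0,0,0],0.2],[[0,0,0],[0,0,0],0.2]]' |grep eef
python3 -m handwheel '[[[0,0,0],[0,0,0.006],0.2],[[0,0,0],[0,0,0.005],0.2],[[0,0,0],[0,0,0],0.2],[[0,0,0],[0,0,0],0.2]]' |grep eef
python3 -m handwheel '[[[0,0,0],[0,0,0.003],0.2],[[0,0,0],[0,0,0],0.2],[[0,0,0],[0,0,0],0.2]]' |grep eef
```

```text
eef_pos: [618.1, -245.4, 32.7]
eef_pos: [617.8, -245.2, 27.1]
eef_pos: [617.4, -245.0, 15.4]
eef_pos: [617.8, -245.2, 13.0]
```

```bash

python3 -m handwheel '[[[0,0,0],[0.0011,-0.0019,0.002],0.2],[[0,0,0],[0,0,0.001],0.2],[[0,0,0],[0,0,0],0.3],[[0,0,0],[0,0,0],0.3]]' |grep eef
python3 -m handwheel '[[[0,0,0],[0,0,0],0.4],[[0,0,0],[0,0,0],0.5],[[0,0,0],[0,0,0],0.7],[[0,0,0],[0,0,0],1],[[0,0,0],[0,0,0],1]]' |grep -E "eef|force"
python3 -m handwheel '[[[0,0,0],[0,0,0],1],[[0,0,0],[0,0,0],1],[[0,0,0],[0,0,0],1]]'|grep -E "eef|force"
python3 -m handwheel '[[[0,0,0],[0,0,-0.001],1],[[0,0,0],[0,0,-0.002],1],[[0,0,0],[0.0009,-0.0023,0],1],[[0,0,0],[0,0,0],1],[[0,0,0],[0,0,0],1]]'|grep -E "eef|force"
python3 -m handwheel '[[[0,0,0],[0,0,0],1],[[0,0,0],[0,0,0],1]]'|grep -E "eef|force"
```

```text
eef_pos: [618.5, -243.0, 10.1]
eef_pos: [618.8, -243.4, 10.6]
force: [-0.4, 0.5, 5.1]
gripper_force: 61.0
eef_pos: [618.7, -243.3, 10.6]
force: [-1.3, -0.0, 5.8]
gripper_force: 61.1
eef_pos: [618.8, -240.1, 12.8]
force: [-0.0, -0.0, -0.5]
gripper_force: 60.5
eef_pos: [618.8, -240.6, 12.9]
force: [-0.1, 0.5, -1.1]
gripper_force: 60.5
```

Now at the target. Setting it down.

```bash

python3 -m handwheel '[[[0,0,0],[0,0,0.001],1],[[0,0,0],[0,0,0.0008],1],[[0,0,0],[0,0,0.0004],1],[[0,0,0],[0,0,0],1]]'|grep -E "eef|force"
python3 -m handwheel '[[[0,0,0],[0,0,0.0004],1],[[0,0,0],[0,0,0],1]]'|grep -E "eef|force"
python3 -m handwheel '[[[0,0,0],[0,0,0.0003],1],[[0,0,0],[0,0,0],1]]'|grep -E "eef|force"
```

```text
eef_pos: [618.8, -240.7, 10.8]
force: [0.5, -0.7, -1.5]
gripper_force: 60.5
eef_pos: [618.9, -240.7, 10.7]
force: [-0.6, -0.2, 1.0]
gripper_force: 60.6
eef_pos: [618.9, -240.7, 10.6]
force: [-2.0, -0.3, 4.5]
gripper_force: 61.0
```

```bash

python3 -m handwheel '[[[0,0,0],[0,0,0],0.6],[[0,0,0],[0,0,0],0.4],[[0,0,0],[0,0,0],0.3],[[0,0,0],[0,0,0],0.2],[[0,0,0],[0,0,-0.01],0.2]]' |grep -E "force"
python3 -m handwheel '[[[0,0,0],[0,0,-0.02],0.2],[[0,0,0],[0,0,-0.02],0.2],[[0,0,7],[0,0,0],0.2],[[0,0,7],[0,0,0],0.2],[[0,0,7],[0,0,0],0.2]]' |grep -E "force"
python3 -m handwheel '[[[0,0,1.5],[0,0,0],0.2],[[0,0,0],[0,0,0],0.2],[[0,0,0],[0,0,0],0.2],[[0,0,0],[0,0,0],0.2]]' |grep -E "eef"
python3 d.py -10 635.5 -96.2 20
```

```text
force: [-0.2, -0.2, 0.3]
gripper_force: 0.0
force: [-0.7, 0.9, -0.4]
gripper_force: 0.0
eef_pos: [618.9, -240.8, 60.3]
t 38.1 pos [ 618.9 -240.8   60.3] rpy [-1.799e+02  1.000e-01 -9.900e+00] F [-0.2 -0.1  0.3] w 68.8 g 0.0
turn z 0.08 shift (np.float64(-8.8), np.float64(-145.2), np.float64(40.3))
```

```bash

python3 -m handwheel '[[[0,0,0],[-0.0015,-0.024,0],0.2],[[0,0,0],[-0.0015,-0.025,0],0.2],[[0,0,0],[-0.0015,-0.025,0],0.2],[[0,0,0],[-0.0015,-0.025,0],0.2],[[0,0,0],[-0.0015,-0.025,0],0.2]]' >/dev/null
python3 -m handwheel '[[[0,0,0],[-0.0013,-0.0212,0],0.2],[[0,0,0],[0,0,0.02],0.2],[[0,0,0],[0,0,0.01],0.2],[[0,0,0],[0,0,0],0.2],[[0,0,0],[0,0,0],0.2]]' >/dev/null
python3 -m handwheel '[[[0,0,0],[0,0,0],0.2],[[0,0,0],[0,0,0],0.2]]' |grep force
python3 d.py -10 635.5 -96.2 8.9
```

```text
force: [-0.3, 0.3, 0.8]
gripper_force: 0.0
t 39.1 pos [635.9 -97.7  31.2] rpy [-179.9   -0.   -10.1] F [-0.3  0.3  0.8] w 68.2 g 0.0
turn z -0.12 shift (np.float64(-0.6), np.float64(-1.4), np.float64(22.3))
```

```bash

python3 -m handwheel '[[[0,0,0],[-0.0006,-0.0014,0.01],0.2],[[0,0,0],[0,0,0.006],0.2],[[0,0,0],[0,0,0.004],0.2],[[0,0,0],[0,0,0.001],0.2],[[0,0,0],[0,0,0],0.2]]' |grep force
python3 -m handwheel '[[[0,0,0],[0,0,0],0.3],[[0,0,0],[0,0,0],0.3]]' |grep -E "eef|force"
python3 -m handwheel '[[[0,0,0],[0,0,0],0.4],[[0,0,0],[0,0,0],0.5],[[0,0,0],[0,0,0],0.7],[[0,0,0],[0,0,0],1],[[0,0,0],[0,0,0],1]]' |grep -E "eef|force"
python3 -m handwheel '[[[0,0,0],[0,0,0],1],[[0,0,0],[0,0,0],1],[[0,0,0],[0,0,0],1]]'|grep -E "eef|force"
python3 -m handwheel '[[[0,0,0],[0,0,-0.001],1],[[0,0,0],[0,0,-0.002],1],[[0,0,0],[-0.0022,-0.002,0],1],[[0,0,0],[0,0,0],1],[[0,0,0],[0,0,0],1]]'|grep -E "eef|force"
python3 -m handwheel '[[[0,0,0],[0,0,0],1],[[0,0,0],[0,0,0],1]]'|grep -E "eef|force"
```

```text
force: [-0.4, -0.0, -0.2]
gripper_force: 0.0
eef_pos: [635.4, -94.8, 9.6]
force: [0.0, -1.1, 0.0]
gripper_force: 0.0
eef_pos: [635.5, -94.8, 10.2]
force: [-0.9, 0.7, 6.1]
gripper_force: 61.3
eef_pos: [635.6, -94.8, 10.2]
force: [-1.2, -0.3, 5.4]
gripper_force: 61.3
eef_pos: [633.0, -91.8, 12.2]
force: [0.2, 0.5, -0.6]
gripper_force: 60.7
eef_pos: [633.3, -92.3, 12.3]
force: [-0.0, -0.2, -0.4]
gripper_force: 60.7
```

```bash

python3 -m handwheel '[[[0,0,0],[0.0005,0.0014,0],1],[[0,0,0],[0,0,0.001],1],[[0,0,0],[0,0,0.0008],1],[[0,0,0],[0,0,0],1],[[0,0,0],[0,0,0],1]]'|grep -E "eef|force"
python3 -m handwheel '[[[0,0,0],[0,0,0.0004],1],[[0,0,0],[0,0,0],1],[[0,0,0],[0,0,0],1]]'|grep -E "eef|force"
python3 -m handwheel '[[[0,0,0],[0,0,0.0004],1],[[0,0,0],[0,0,0],1]]'|grep -E "eef|force"
```

```text
eef_pos: [633.5, -93.8, 10.5]
force: [-0.3, 0.2, 0.0]
gripper_force: 60.7
eef_pos: [633.6, -93.7, 10.3]
force: [-0.3, 0.3, -0.7]
gripper_force: 60.7
eef_pos: [633.6, -93.7, 10.2]
force: [-1.2, 0.8, 3.5]
gripper_force: 61.0
```

```bash

python3 -m handwheel '[[[0,0,0],[0,0,0],0.6],[[0,0,0],[0,0,0],0.4],[[0,0,0],[0,0,0],0.3],[[0,0,0],[0,0,0],0.2],[[0,0,0],[0,0,-0.01],0.2]]' |grep -E "force"
python3 -m handwheel '[[[0,0,0],[0,0,-0.02],0.2],[[0,0,0],[0,0,-0.03],0.2],[[0,0,0],[0,0,-0.03],0.2],[[0,0,0],[0,0,-0.03],0.2],[[0,0,0],[-0.015,0.035,0],0.2]]' |grep -E "force"
python3 -m handwheel '[[[0,0,0],[-0.015,0.035,0],0.2],[[0,0,0],[-0.015,0.035,0],0.2],[[0,0,0],[-0.015,0.035,0],0.2],[[0,0,0],[-0.015,0.035,0],0.2],[[0,0,0],[-0.015,0.035,0],0.2]]' |grep -E "force"
python3 -m handwheel '[[[0,0,0],[-0.015,0.035,0],0.2],[[0,0,0],[-0.015,0.035,0],0.2],[[0,0,0],[-0.015,0.035,0],0.2],[[0,0,0],[-0.015,0.035,0],0.2],[[0,0,0],[-0.015,0.035,0],0.2]]' |grep -E "force"
python3 -m handwheel '[[[0,0,0],[-0.015,0.035,0],0.2],[[0,0,0],[-0.015,0.035,0],0.2],[[0,0,0],[0,0,0],0.2],[[0,0,0],[0,0,0],0.2],[[0,0,0],[0,0,0],0.2]]' |grep -E "eef"
python3 - <<'E'
from h import *
t=ctrl.get_image("top");s=ctrl.get_image("scene");rows=[]
for n,d in(("s",s),("t",t)):
    for k in("round","oct"):
        T=rect(d,PP[k],19.5,40,800)
        q=max(cv2.findContours(cv2.morphologyEx(cv2.inRange(cv2.cvtColor(T,cv2.COLOR_RGB2HSV),*HS[k]),cv2.MORPH_CLOSE,np.ones((21,21))),0,2)[0],key=cv2.contourArea)
        M=np.zeros((800,800),np.uint8);cv2.drawContours(M,[q],0,255,-1);M=cv2.morphologyEx(M,cv2.MORPH_OPEN,cv2.getStructuringElement(2,(201,201)))
        q=max(cv2.findContours(M,0,2)[0],key=cv2.contourArea);mm=cv2.moments(q)
        print(k,n,round(PP[k][0]+40-mm["m01"]/mm["m00"]/10,1),round(PP[k][1]+40-mm["m10"]/mm["m00"]/10,1),np.array(cv2.minAreaRect(q)[1])/10)
    rows.append(np.hstack([rect(d,PP[k],6,40,200) for k in PP]))
cv2.imwrite("pics/c13.png",np.vstack(rows+[np.hstack([cv2.resize(t["pixels"][110:280,100:440],(400,200)),cv2.resize(s["pixels"][130:330,60:460],(400,200))])])[:,:,::-1])
for k,v in {"loupe":(276,201),"bottle":(137,204)}.items(): pass
E
```

```text
force: [0.0, -0.3, 0.5]
gripper_force: 0.0
force: [1.7, 0.0, -0.0]
gripper_force: 0.0
force: [0.5, -0.1, 0.1]
gripper_force: 0.0
force: [0.1, -1.0, 0.6]
gripper_force: 0.0
eef_pos: [362.5, -507.7, 129.6]
round s 633.8 -96.6 [33.86619263 33.89906921]
oct s 616.9 -244.4 [37.85828857 37.77508545]
round t 636.2 -94.9 [31.41780396 31.61392212]
oct t 619.3 -242.1 [36.87504272 36.85275574]
```

View pics/c13.png

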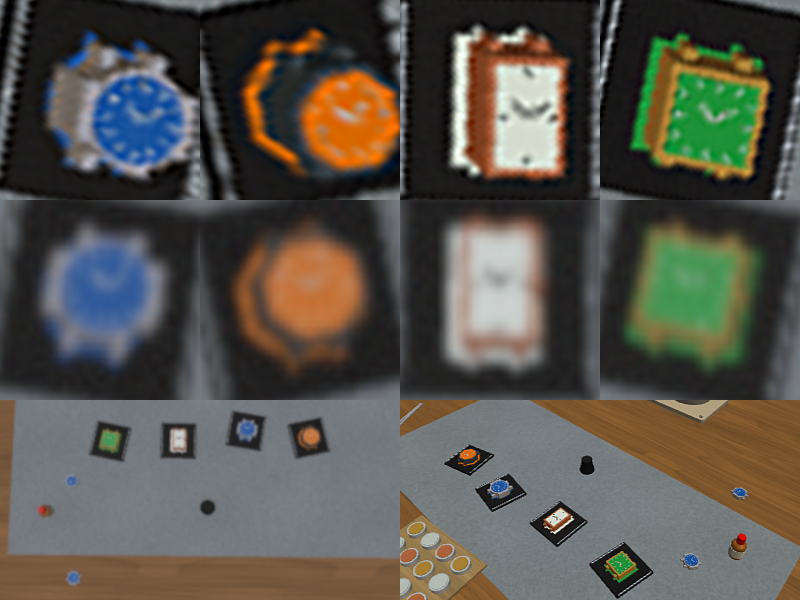

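The picture shows all four watches flat and in line on their own pads. The round and octagon are now within about 1 mm of centre, and the loupe and bottle are where they were. Handing in.

```bash
python3 -c "
from cell import ctrl
print(ctrl.finish_job())"
```

```text
the job is handed in; nothing more can be done
None
```

All four watches are on their own pads, dial up, in line and within about 1–2 mm of centre by the camera; the loupe and oil bottle were not touched, and the job was handed in at about 44 s of the 93 s allowed.

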